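# Cock the desoldering pump, draw it from the rack and hold it at the joint

### The job

Get the desoldering pump ready over the big joint: while it still stands in the tool rack push its plunger all the way down until it stays down, then draw the pump out of the rack, slant it to about 45 degrees nozzle down (handle end leaning to whichever side suits you) and hold its nozzle about a centimetre above the one big solder joint of the clamped board. Do not touch the board or its vise with the pump, leave the other things on the bench where they are, and finish while still holding the cocked pump steady there, without putting it down or letting go.

Things in the scene. Friction and masses are not known exactly. Their poses are not given: they have to be found in the camera images.
- tool_rack: two-deck tool rack, 70 x 176 x 84 mm, fixed. Origin: centre of its underside; its holes stand in a row along its own y. The pump stands at y = -58 mm (25 mm hole in the aluminium top deck, upper face 84 mm up; 13 mm blind hole in the black bottom deck, floor 6 mm up). Screwdrivers stand handle up at y = +10 mm (14 mm wide, 157 mm high) and y = +58 mm (23 mm wide, 174 mm high)
- pump: desoldering pump (solder sucker), about 0.1 kg, upright in the rack: round aluminium barrel 22 mm in diameter, white nozzle below, black plunger knob on a thin rod on top. Origin: centre of the nozzle's mouth; z up along the barrel. Nozzle 0 to 20 mm (6 mm wide at the mouth), barrel 20 to 150 mm, plain for gripping from 107 to 150 mm (a fixed release button stands 2 mm proud at 98 mm)
- nozzle (a point): centre of the mouth of the pump's nozzle (the pump's lowest point when upright)
- knob_top (a point): centre of the flat top of the plunger knob (19 mm in diameter, 12 mm thick): 196 mm above the nozzle's mouth when up, 168 mm when cocked
- plunger_knob (a joint): travel of the plunger along the barrel in m: 0 = up, 0.030 = pushed to its stop. A spring pushes it up: about 3 N at the start, with the catch 8 to 10 N near 25 mm. Pushed to the stop (beyond 28.5 mm) a catch snaps in and it then rests cocked at about 28.4 mm; let go earlier, it springs back up
- board_vise: low vise, 74 mm wide, 170 mm long without its knob, 52 mm high, fixed to the bench, holding a green 90 x 62 mm circuit board level between two grey jaws, solder side up; the board's upper face is 48 mm above the bench, the jaws stand 4 mm above it. Origin: centre of the underside; x along the vise and the board's long side, away from the black tightening knob; z up
- big_joint (a point): top of the one big round solder joint, 10 mm in diameter and 2 mm high, near the board's corner away from the knob: at x = 26, y = 16, z = 50 mm of the vise; all other joints on the board are under 3 mm
- cutters: side cutters, 127 x 30 x 9 mm, lying on the bench; to be left alone
- tweezers: steel tweezers, 119 x 13 x 8 mm, lying on the bench; to be left alone
- wick_reel: small flat reel of desoldering braid, 40 mm in diameter, 12 mm high; to be left alone
- new_capacitor: can capacitor, 31 mm in diameter and 42 mm high, standing on the bench; to be left alone
- tip_box: black block with soldering tips standing in it, 36 x 68 x 30 mm; to be left alone

How it is judged:
By the outcome, as a careful person would: the job done as asked, in the order asked, and still so for the second after the job is handed in, while the arm keeps its last pose, push and grip.
It also fails if it takes over 45 s, if anything falls off the work surface, if the arm or the gripper's body presses on something with over 40 N, if the wrist force passes 120 N, or if a joint passes its speed limit or range.

### The arm

A 6-joint arm with a two-finger parallel gripper is mounted at the origin on a cart in front of the work surface, level with it; the furniture and walls round the work are solid. World frame = base frame: x ahead of the robot, y to its left, z up, the work surface at z = 0. Lengths are in m, angles in degrees, forces in N, time in s.
With the tool pointing down it reaches from about 0.375 to 0.975 m from the base axis. Payload 3.8 kg.
Tool frame: the origin (TCP) lies midway between the tips of the shut fingers; the grasp point (between the pads) lies 19 mm behind it; z points along the fingers, y is the line along which they close (so a half turn about z gives the same grasp; the last joint's range is limited). The gripper opens to 85 mm and grips with 20 to 120 N. Pads are 22 mm wide; open, the fingers measure 114 mm over their backs; the gripper's body (76 mm by 85 mm) begins 54 mm behind the grasp point. The pads swing forward as they close: fully open they stand 13 mm farther back than shut.
Start: joints at [-75.854, 15.12, 91.902, -0, 72.978, -2.114], TCP at [0.189, -0.648, 0.231] pointing down, gripper open.
Joint ranges: [-150.88, 150.88], [-54.13, 125.18], [17.81, 147.31], [-75.09, 255.09], [0, 152.58], [-146.25, 146.25]. Speed limits (degrees/s): [147.25, 147.25, 180, 180, 180, 180].

### API

Orientations are given as a 3x3 rotation matrix whose columns are the frame's x, y, z axes.
In Python, from workcell import manip gives the robot as it stands.
- The arm moves only by the tool arm_command, never from a script. Its argument "increments" is a list of rows, each a list of 3 entries, a list of its own where there are three numbers: the shift along the tool's x, y, z in mm, then the turn, a rotation vector about the tool's x, y, z in units of 8 degrees (1.0 is 8 degrees), then the closure, from 0 (fully open) to 1 (shut). A call has exactly 8 rows; each row is the pose to reach, as a shift and turn from the pose commanded when the call began, along the tool's axes at that moment; what a row does not reach only later rows make up. A row lasts 1/10 s, in which the tool goes at most 50 mm and 8.59 degrees, less where a joint would pass 70% of its speed; a pose out of reach is approached as far as the arm can. A call with a gripper value outside its range is refused whole. The fingers move at their own pace and stop on an object; "force" is the grip in N (left out, the last holds). Time passes only in rows, so rows that repeat a pose let the fingers close, or fill a call up. It gives the time, the measured TCP pose, the force, the opening and the grip force at its end, in the units of the state.
- manip.observe(): the state, without advancing time (a new reading comes with each control period).
- manip.get_image(name): name is "scene" or "top" or "wrist"; returns the picture (400x640x3 uint8, red, green, blue); there is no depth.
- manip.calibration(name): a dict with "mtx" (3x3 intrinsics, pixels), "camera_from_world" (4x4, takes a point from world to camera coordinates); the wrist camera has in their place "T_tool_cam" (4x4, takes a point from camera to tool coordinates, whose origin is the TCP and whose axes are the flange's). Camera axes: x right, y up, looking along -z (the intrinsics and any distortion apply to the point x, -y, -z); pixel columns grow to the right and rows downward; lengths in m; the calibration is good to about 2 mm. A picture is of the moment at which its call begins: read the wrist's pose just before it. calibration takes no time and is no camera call.
- manip.hand_in(): hands the job in; it is judged then, once.
The state is a dict: "time": time; "q": joint angles; "joint_velocities": joint speeds; "joint_torque": joint torques, N m; "tcp_pos": TCP position; "eef_rot": TCP orientation; "force": force on the tool from outside, world axes, zero at the start; "wrist_torque": the same for the moment, N m; "gripper_width": finger opening in m; "grip_force": force on a finger pad.
Only numpy, scipy, OpenCV 4.12 (cv2) and the standard library are available. Lean on these libraries where they do the work, as an engineer would, in place of code of your own. Each camera call takes 0.05 s, during which the arm holds its last target. There are 200 camera calls.

## Working session

There is one attempt and no reset: what is moved stays moved. The work goes in short steps, Python scripts to look and compute and a tool call to move; the robot and the scene stay as the last step left them, time stands still between calls to the robot, and variables do not carry over. Pictures are saved under pics/ and viewed, at most 10 in all, crops included, and the job is handed in when it is done.

Besides the shell and the picture viewer there is one more tool, called after "Request:" as name(argument=value, ...) on one line, values as JSON. arm_command: Moves the arm, as the interface text tells. Its arguments: {"type":"object","properties":{"increments":{"type":"array","items":{"type":"array"}},"force":{"type":"number"}},"required":["increments"]}

```bash
mkdir -p pics; ls
python3 - <<'E'
from workcell import manip
import cv2,numpy as np
np.set_printoptions(precision=4,suppress=True)
print(manip.observe())
for n in("scene","top"):
    im=manip.get_image(n); cv2.imwrite(f"pics/{n}0.png",im[:,:,::-1]); print(n,manip.calibration(n))
print(manip.calibration("wrist"))
E
```

```text
pics
{'time': 0.0, 'q': array([-75.8537,  15.1701,  91.9827,   0.0009,  72.9781,  -2.1153]), 'joint_velocities': array([ 0.0672,  0.0816,  0.0429,  0.1041, -0.1079,  0.003 ]), 'joint_torque': array([  0.0009, -51.5107, -36.7311,   0.0001,   0.0131,  -0.    ]), 'tcp_pos': array([ 0.1888, -0.6473,  0.2299]), 'eef_rot': array([[ 0.96  ,  0.28  , -0.0005],
       [ 0.28  , -0.96  ,  0.0022],
       [ 0.0001, -0.0023, -1.    ]]), 'force': array([ 1.136 , -0.5974, -0.0968]), 'wrist_torque': array([-0.0405,  0.0254,  0.0167]), 'grip_force': 0.0, 'gripper_width': 0.08538983620865569}
scene {'mtx': array([[452.6282,   0.    , 321.4378],
       [  0.    , 452.6282, 206.0835],
       [  0.    ,   0.    ,   1.    ]]), 'camera_from_world': array([[-0.5028, -0.8644,  0.01  ,  0.2734],
       [ 0.6127, -0.3482,  0.7095, -0.4522],
       [-0.6097,  0.3628,  0.7047, -0.8137],
       [ 0.    ,  0.    ,  0.    ,  1.    ]])}
top {'mtx': array([[419.084 ,   0.    , 316.5716],
       [  0.    , 419.084 , 198.3738],
       [  0.    ,   0.    ,   1.    ]]), 'camera_from_world': array([[ 0.021 , -0.9998,  0.007 , -0.0514],
       [ 0.985 ,  0.0218,  0.1712, -0.5839],
       [-0.1713,  0.0033,  0.9852, -1.2001],
       [ 0.    ,  0.    ,  0.    ,  1.    ]])}
{'mtx': array([[357.9405,   0.    , 319.3127],
       [  0.    , 357.9405, 204.6637],
       [  0.    ,   0.    ,   1.    ]]), 'T_tool_cam': array([[ 0.0002,  0.959 ,  0.2833,  0.0722],
       [ 1.    , -0.0001, -0.0003,  0.0008],
       [-0.0002,  0.2833, -0.959 , -0.1426],
       [ 0.    ,  0.    ,  0.    ,  1.    ]])}
```

View pics/scene0.png

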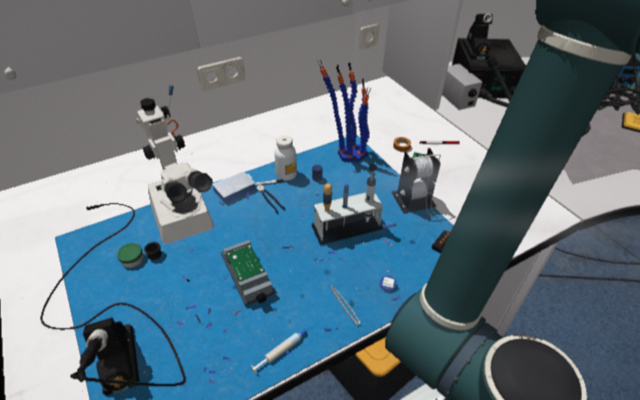

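View pics/top0.png

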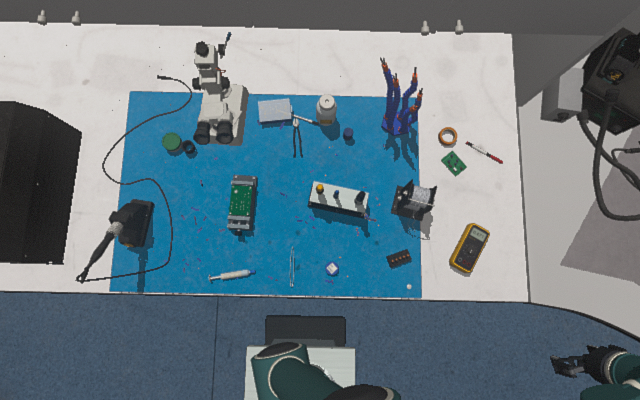

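The top view shows the rack at about (340,198), with the orange screwdriver at its left end and probably the pump at its right end (360,197). The vise is at about (242,205) with its knob toward the robot. The scene view shows the same layout, with the pump near (370,187) and the board near (245,262). Next I'll zoom in on both.

Run:
```python
import cv2,numpy as np
s=cv2.imread("pics/scene0.png");t=cv2.imread("pics/top0.png")
f=lambda im,x,y,w,h,k:cv2.resize(im[y:y+h,x:x+w],None,fx=k,fy=k,interpolation=cv2.INTER_CUBIC)
a=f(s,300,160,100,100,4);b=f(s,210,225,75,75,400/75)
c=f(t,300,160,100,100,4)[:200*2//2+0]; c=f(t,300,170,80,50,5);d=f(t,215,165,57,75,200/75*0+4)
H=np.zeros((600,800,3),np.uint8)
H[:300,:400]=a[:300];H[:300,400:700]=b[50:350,:300]
H[300:550,:400]=c;H[300:600,420:648]=d
cv2.imwrite("pics/m1.png",H)
```

```text
(no output)
```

View pics/m1.png

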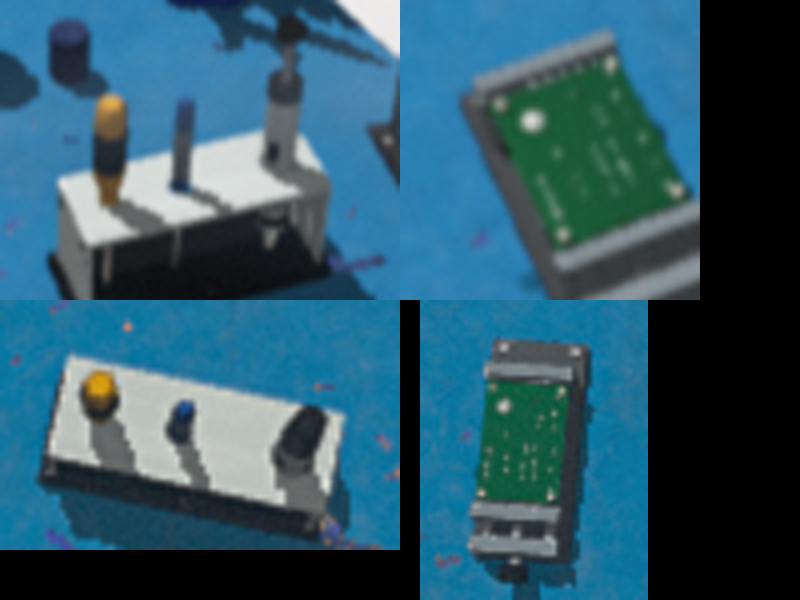

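The crops show the pump at the right end of the rack. Its knob top is at about top (362.4,192.4) and scene (373,165). The big joint is at top (235.8,191.8) and scene (234.8,257.1).

```bash
cat > h.py <<'E'
import numpy as np,cv2
from workcell import manip
np.set_printoptions(precision=4,suppress=True)
def ray(n,u,v,T=None):
    c=manip.calibration(n);K=c["mtx"]
    d=np.array([(u-K[0,2])/K[0,0],-(v-K[1,2])/K[1,1],-1.])
    M=T@c["T_tool_cam"] if n=="wrist" else np.linalg.inv(c["camera_from_world"])
    return M[:3,3],M[:3,:3]@d
def plane(n,u,v,z,T=None):
    o,d=ray(n,u,v,T);return o+d*(z-o[2])/d[2]
def two(r1,r2):
    (a,d),(b,e)=r1,r2
    s=np.linalg.lstsq(np.c_[d,-e],b-a,rcond=None)[0];p,q=a+s[0]*d,b+s[1]*e
    return (p+q)/2,np.linalg.norm(p-q)
def wT():
    s=manip.observe();T=np.eye(4);T[:3,:3]=s["eef_rot"];T[:3,3]=s["tcp_pos"];return T
def proj(T,p):
    c=manip.calibration("wrist");q=np.linalg.inv(T@c["T_tool_cam"])@np.r_[p,1];K=c["mtx"]
    return K[0,0]*q[0]/-q[2]+K[0,2],K[1,1]*-q[1]/-q[2]+K[1,2]
E
python3 - <<'E'
from h import *
print("knob",two(ray("top",362.4,192.4),ray("scene",373,165)))
print("joint",two(ray("top",235.8,191.8),ray("scene",234.8,257.1)))
P=lambda x,y:plane("top",300+x/5,170+(y-300)/5,.084)
for c in((70,355),(344,413),(323,508),(47,460)):print(P(*c))
Q=lambda x,y,z:plane("top",215+(x-420)/4,165+(y-300)/4,z)
print("vise",plane("top",235.8,191.8,.05),[Q(*c) for c in((487,368,.052),(573,374,.052),(473,545,.052),(556,553,.052))])
E
```

```text
knob (array([ 0.5772, -0.1591,  0.1995]), np.float64(0.001289976270619975))
joint (array([0.6003, 0.204 , 0.0486]), np.float64(0.0016664766775757451))
[ 0.6304 -0.0301  0.084 ]
[ 0.5995 -0.1905  0.084 ]
[ 0.5433 -0.1783  0.084 ]
[ 0.5679 -0.0182  0.084 ]
vise [0.5995 0.203  0.05  ] [array([0.6288, 0.2163, 0.052 ]), array([0.6256, 0.1518, 0.052 ]), array([0.4956, 0.2192, 0.052 ]), array([0.491, 0.158, 0.052])]
```

Request:
arm_command(increments=[[[40, -28, -20], [0, 0, -1], 1], [[82, -58, -40], [0, 0, -2], 1], [[124, -88, -60], [0, 0, -3], 1], [[166, -118, -70], [0, 0, -4], 1], [[208, -148, -70], [0, 0, -5], 1], [[250, -178, -70], [0, 0, -6], 1], [[290, -206, -70], [0, 0, -7], 1], [[330, -233, -70], [0, 0, -8], 1]])

```text
time: 0.9
tcp_pos: [0.4311, -0.3423, 0.3011]
eef_rot: [[0.164, 0.986, -0.0], [0.986, -0.164, 0.0], [0.0, -0.0, -1.0]]
force: [0.4, 0.8, 0.1]
gripper_width: -0.0002
grip_force: 0.0
```

Request:
arm_command(increments=[[[40, 21, 0], [0, 0, 0], 1], [[80, 42, 0], [0, 0, 0], 1], [[120, 63, 0], [0, 0, 0], 1], [[155, 84, 0], [0, 0, 0], 1], [[180, 97, 0], [0, 0, 0], 1], [[194, 105, 0], [0, 0, 0], 1], [[194, 105, 0], [0, 0, 0], 1], [[194, 105, 0], [0, 0, 0], 1]])

```text
time: 1.7
tcp_pos: [0.5663, -0.1712, 0.3009]
eef_rot: [[0.169, 0.986, -0.001], [0.986, -0.169, -0.001], [-0.001, -0.001, -1.0]]
force: [1.1, -0.3, -0.0]
gripper_width: 0.0002
grip_force: 0.0
```

Run:
```python
from h import *
T=wT();im=manip.get_image("wrist");cv2.imwrite("pics/w1.png",im[:,:,::-1]);np.save("T1.npy",T);print(T,manip.observe()["q"],manip.observe()["force"])
print(proj(T,[.577,-.159,.202]))
```

```text
[[ 0.1689  0.9856 -0.0013  0.5663]
 [ 0.9856 -0.1689 -0.0005 -0.1712]
 [-0.0007 -0.0012 -1.      0.3009]
 [ 0.      0.      0.      1.    ]] [-19.2568   4.1046  97.3482  -0.0475  78.5922  -9.4681] [-0.1047  0.4904 -0.8132]
(np.float64(331.0912284280322), np.float64(185.40601611481426))
```

View pics/w1.png

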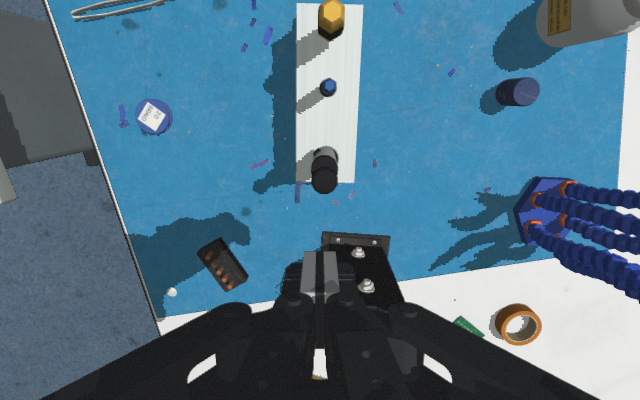

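The wrist view shows the black knob disc at about (324,181), with the barrel just above it in the picture. The screwdrivers sit well up the rack at (328,87) and (331,17).

Run:
```python
from h import *
T=np.load("T1.npy");im=cv2.imread("pics/w1.png")
m=(im[150:205,300:350].max(2)<60)
c,_=cv2.findContours(m.astype(np.uint8),0,2);k=max(c,key=cv2.contourArea);x,y,w,h=cv2.boundingRect(k);print(x+300,y+150,w,h)
u=300+x+(w-1)/2;v=150+y+h-w/2
p=plane("wrist",u,v,.202,T);print(u,v,p,(T[:3,:3].T@(p-T[:3,3]))*1000)
# rack edges for yaw: white mask
w_=(im.min(2)>170).astype(np.uint8);w_[200:]=0;w_[:,:280]=0;w_[:,380:]=0
c,_=cv2.findContours(w_,0,2);r=cv2.minAreaRect(max(c,key=cv2.contourArea));b=cv2.boxPoints(r);P=[plane("wrist",*q,.084,T)[:2] for q in b];print(np.array(P))
```

```text
311 155 26 39
323.5 181.0 [ 0.5723 -0.155   0.202 ] [17.0768  3.3582 98.8499]
[[ 0.5369 -0.1742]
 [ 0.5761 -0.0156]
 [ 0.631  -0.0276]
 [ 0.5997 -0.1884]]
```

Request:
arm_command(increments=[[[17, 3.5, 25], [0, 0, 0], 1], [[17, 3.5, 55], [0, 0, 0], 1], [[17, 3.5, 80], [0, 0, 0], 1], [[17, 3.5, 92], [0, 0, 0], 1], [[17, 3.5, 97], [0, 0, 0], 1], [[17, 3.5, 101], [0, 0, 0], 1], [[17, 3.5, 105], [0, 0, 0], 1], [[17, 3.5, 105], [0, 0, 0], 1]])

```text
time: 2.55
tcp_pos: [0.5741, -0.1551, 0.1978]
eef_rot: [[0.169, 0.986, 0.003], [0.986, -0.169, -0.001], [-0.0, 0.003, -1.0]]
force: [-0.1, -0.1, 2.9]
gripper_width: 0.0003
grip_force: 1.5
```

Run:
```python
from h import *
T=wT();im=manip.get_image("wrist");s=manip.get_image("scene");o=manip.observe();print(o["tcp_pos"],o["force"],o["wrist_torque"])
print(proj(T,T[:3,3]))
a=cv2.resize(s[130:230,320:440],None,fx=4,fy=4);b=im[150:400,180:460]
H=np.zeros((400,800,3),np.uint8);H[:,:480]=a;H[:250,500:780]=b;cv2.imwrite("pics/p1.png",H[:,:,::-1])
```

```text
[ 0.574  -0.1549  0.1978] [-0.159  -0.3612  3.7782] [-0.0914  0.0171  0.0152]
(np.float64(318.4481382857238), np.float64(268.73080436092954))
```

View pics/p1.png

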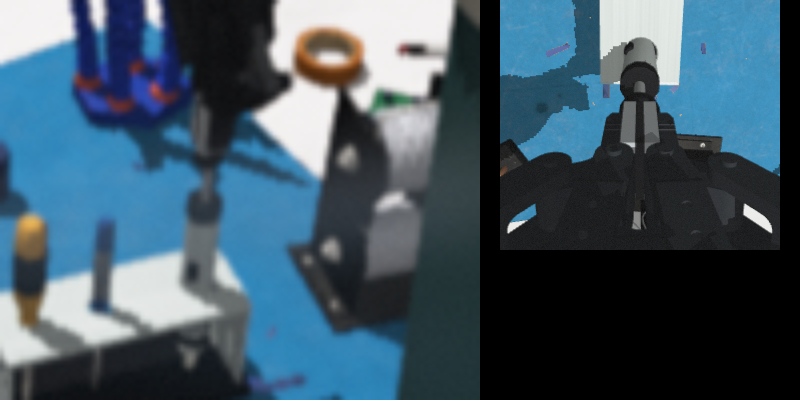

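The scene crop shows the shut fingertips on the knob, and the wrist crop shows the rod and collar just ahead of the tips. The force has started to rise, so I'll press on.

Request:
arm_command(increments=[[[0, 0, 4], [0, 0, 0], 1], [[0, 0, 9], [0, 0, 0], 1], [[0, 0, 14], [0, 0, 0], 1], [[0, 0, 19], [0, 0, 0], 1], [[0, 0, 24], [0, 0, 0], 1], [[0, 0, 27], [0, 0, 0], 1], [[0, 0, 29], [0, 0, 0], 1], [[0, 0, 29], [0, 0, 0], 1]])

```text
time: 3.45
tcp_pos: [0.5762, -0.1554, 0.1713]
eef_rot: [[0.169, 0.986, 0.007], [0.986, -0.169, -0.002], [-0.001, 0.008, -1.0]]
force: [-0.8, 0.7, 17.8]
gripper_width: -0.0002
grip_force: 8.7
```

Request:
arm_command(increments=[[[0, 0, 1], [0, 0, 0], 1], [[0, 0, 1], [0, 0, 0], 1], [[0, 0, -10], [0, 0, 0], 1], [[0, 0, -30], [0, 0, 0], 1], [[0, 0, -50], [0, 0, 0], 0], [[0, 0, -50], [0, 0, 0], 0], [[0, 0, -50], [0, 0, 0], 0], [[0, 0, -50], [0, 0, 0], 0]])

```text
time: 4.25
tcp_pos: [0.5719, -0.1541, 0.215]
eef_rot: [[0.169, 0.986, -0.003], [0.986, -0.169, 0.001], [0.001, -0.003, -1.0]]
force: [0.8, -0.8, -0.5]
gripper_width: 0.0583
grip_force: 0.0
```

Run:
```python
from h import *
T=wT();np.save("T2.npy",T);im=manip.get_image("wrist");s=manip.get_image("scene");o=manip.observe();print(T,o["force"],o["gripper_width"])
cv2.imwrite("pics/w2.png",im[:,:,::-1])
print(proj(T,[.574,-.155,.174]),proj(T,[.574,-.155,.156]))
a=cv2.resize(s[150:230,340:400],None,fx=5,fy=5);b=im[100:400,120:560]
H=np.zeros((400,780,3),np.uint8);H[:,:300]=a;H[:300,320:760]=b;cv2.imwrite("pics/p2.png",H[:,:,::-1])
```

```text
[[ 0.1691  0.9856 -0.0033  0.5719]
 [ 0.9856 -0.1691  0.0011 -0.1541]
 [ 0.0006 -0.0035 -1.      0.215 ]
 [ 0.      0.      0.      1.    ]] [-0.1438  0.0393  0.5991] 0.07242853881207084
(np.float64(322.83945426627184), np.float64(235.61010305028802)) (np.float64(322.6315924892345), np.float64(224.56980187095337))
```

View pics/p2.png

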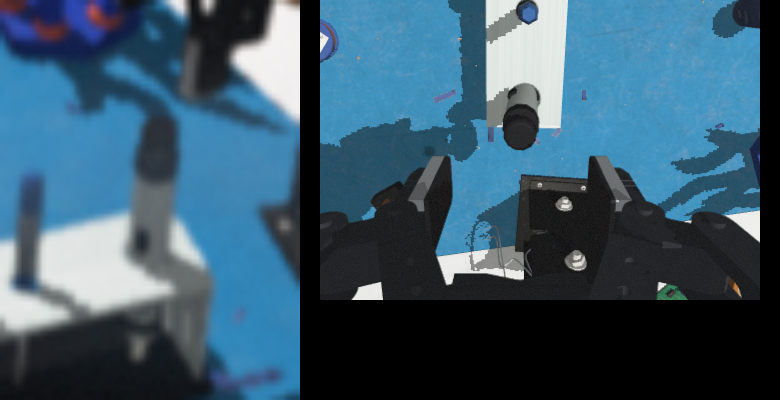

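The crops show the knob staying down, just above the collar, so the pump is cocked. The knob disc is at about (320,232), nearly centred between the open fingers.

Request:
arm_command(increments=[[[1.5, 0.5, 15], [0, 0, 0], 0], [[1.5, 0.5, 35], [0, 0, 0], 0], [[1.5, 0.5, 55], [0, 0, 0], 0], [[1.5, 0.5, 75], [0, 0, 0], 0], [[1.5, 0.5, 88], [0, 0, 0], 0], [[1.5, 0.5, 94], [0, 0, 0], 0], [[1.5, 0.5, 94], [0, 0, 0], 0], [[1.5, 0.5, 94], [0, 0, 0], 0.4]], force=50)

```text
time: 5.15
tcp_pos: [0.5744, -0.1533, 0.1238]
eef_rot: [[0.169, 0.986, 0.001], [0.986, -0.169, -0.0], [-0.0, 0.001, -1.0]]
force: [-0.4, 0.0, 0.9]
gripper_width: 0.0732
grip_force: 0.0
```

Request:
arm_command(increments=[[[0, 0, 0], [0, 0, 0], 1], [[0, 0, 0], [0, 0, 0], 1], [[0, 0, 0], [0, 0, 0], 1], [[0, 0, 0], [0, 0, 0], 1], [[0, 0, 0], [0, 0, 0], 1], [[0, 0, 0], [0, 0, 0], 1], [[0, 0, 0], [0, 0, 0], 1], [[0, 0, 0], [0, 0, 0], 1]])

```text
time: 5.95
tcp_pos: [0.5746, -0.1533, 0.124]
eef_rot: [[0.169, 0.986, 0.002], [0.986, -0.169, -0.0], [-0.0, 0.002, -1.0]]
force: [1.0, -0.7, 4.9]
gripper_width: 0.0203
grip_force: 49.2
```

Request:
arm_command(increments=[[[0, 0, -10], [0, 0, 0], 1], [[0, 0, -30], [0, 0, 0], 1], [[0, 0, -60], [0, 0, 0], 1], [[0, 0, -90], [0, 0, 0], 1], [[0, 0, -125], [0, 0, 0], 1], [[0, 0, -160], [0, 0, 0], 1], [[0, 0, -190], [0, 0, 0], 1], [[0, 0, -205], [0, 0, 0], 1]])

```text
time: 6.75
tcp_pos: [0.5741, -0.1533, 0.3314]
eef_rot: [[0.169, 0.986, 0.002], [0.986, -0.169, -0.001], [-0.0, 0.003, -1.0]]
force: [-0.4, -0.4, -0.9]
gripper_width: 0.0202
grip_force: 49.3
```

Run:
```python
from h import *
T=wT();np.save("T3.npy",T);im=manip.get_image("wrist");s=manip.get_image("scene");o=manip.observe();print(T,o["q"],o["force"],o["gripper_width"])
cv2.imwrite("pics/w3.png",im[:,:,::-1]);cv2.imwrite("pics/s3.png",s[:,:,::-1])
a=cv2.resize(s[30:230,300:440],None,fx=2,fy=2);b=im[150:400,120:560]
H=np.zeros((400,740,3),np.uint8);H[:,:280]=a;H[:250,300:740]=b;cv2.imwrite("pics/p3.png",H[:,:,::-1])
```

```text
[[ 0.1692  0.9856  0.0025  0.5741]
 [ 0.9856 -0.1692 -0.0008 -0.1533]
 [-0.0004  0.0026 -1.      0.3314]
 [ 0.      0.      0.      1.    ]] [-17.3465   3.7009  94.7228  -0.002   81.3742  -7.6072] [-0.4634 -0.1529 -1.3787] 0.02047162288047382
```

View pics/p3.png

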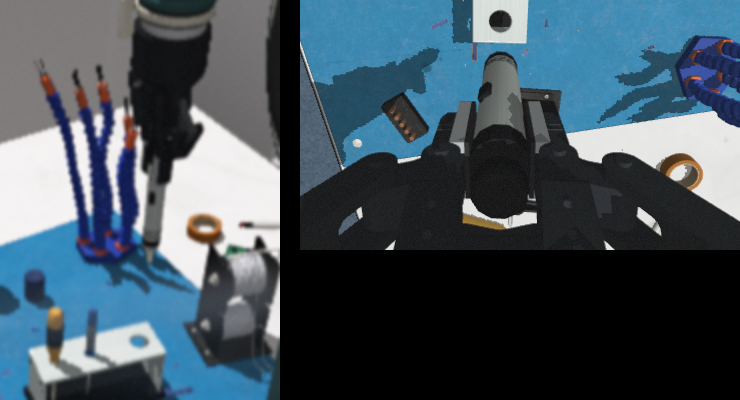

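The scene crop shows the pump clear of the rack, and the wrist crop shows it in line with the fingers and the hole empty. Next I'll swing over toward the vise while tilting.

Request:
arm_command(increments=[[[25, -3, 0], [0, 0.5, 0], 1], [[60, -8, 0], [0, 1.2, 0], 1], [[100, -13, 0], [0, 2, 0], 1], [[140, -18, 0], [0, 2.8, 0], 1], [[180, -23, 15], [0, 3.6, 0], 1], [[215, -28, 45], [0, 4.4, 0], 1], [[250, -32, 75], [0, 5.1, 0], 1], [[272, -34.5, 100], [0, 5.625, 0], 1]])

```text
time: 7.65
tcp_pos: [0.583, 0.1226, 0.2236]
eef_rot: [[0.124, 0.986, 0.116], [0.694, -0.169, 0.7], [0.709, -0.007, -0.705]]
force: [0.6, 0.4, -1.6]
gripper_width: 0.0207
grip_force: 49.3
```

Request:
arm_command(increments=[[[0, 0, 0], [0, 0, 0], 1], [[0, 0, 0], [0, 0, 0], 1], [[0, 0, 0], [0, 0, 0], 1], [[0, 0, 0], [0, 0, 0], 1], [[0, 0, 0], [0, 0, 0], 1], [[0, 0, 0], [0, 0, 0], 1], [[0, 0, 0], [0, 0, 0], 1], [[0, 0, 0], [0, 0, 0], 1]])

```text
time: 8.45
tcp_pos: [0.586, 0.1206, 0.2286]
eef_rot: [[0.119, 0.986, 0.12], [0.697, -0.169, 0.697], [0.707, 0.001, -0.707]]
force: [1.1, -0.5, -0.6]
gripper_width: 0.0205
grip_force: 49.3
```

Run:
```python
from h import *
T=wT();np.save("T4.npy",T);o=manip.observe();print(T,o["q"],o["force"],o["gripper_width"])
I={n:manip.get_image(n) for n in("wrist","scene","top")}
for n in I: cv2.imwrite(f"pics/{n}4.png",I[n][:,:,::-1])
s,t=I["scene"],I["top"]
H=np.zeros((590,780,3),np.uint8)
H[:300,:400]=cv2.resize(s[180:280,180:313],(400,300));H[:300,420:760]=cv2.resize(t[150:250,200:313],(340,300));H[310:590,:448]=cv2.resize(I["wrist"],(448,280))
cv2.imwrite("pics/p4.png",H[:,:,::-1])
print(proj(T,[.5995,.2035,.05]))
```

```text
[[ 0.1193  0.9856  0.12    0.586 ]
 [ 0.6971 -0.1692  0.6967  0.1206]
 [ 0.707   0.0005 -0.7072  0.2286]
 [ 0.      0.      0.      1.    ]] [-15.1548   7.605  112.4553  47.4846  72.7308 -25.5717] [ 1.1133 -0.5437 -0.5949] 0.02047589805873489
(np.float64(318.01445656183955), np.float64(244.62850546729803))
```

View pics/p4.png

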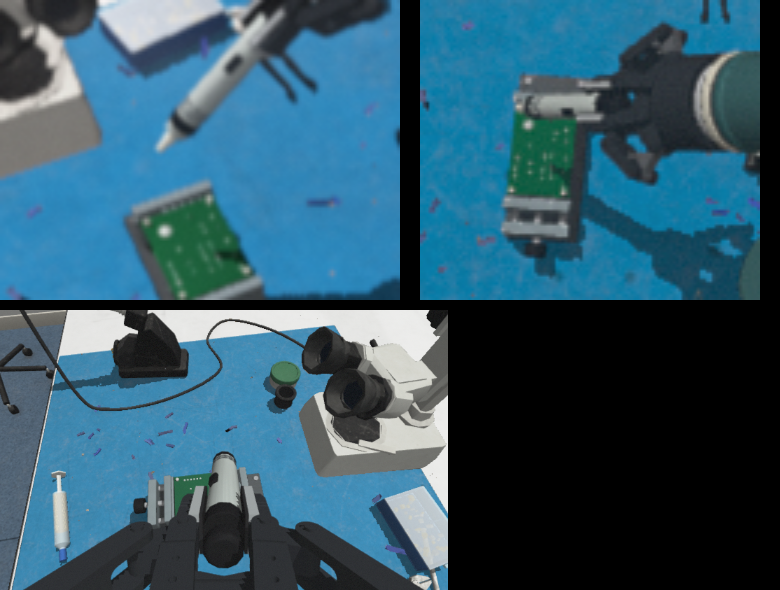

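The crops show the nozzle tip at scene (232.5,230.3) and top (232.2,183.7), and the joint at scene (234.9,257) and top (235.9,191.7). The wrist view can't see the joint, because the barrel hides it. I'll triangulate both points with the same two cameras so their biases cancel.

Run:
```python
from h import *
T=np.load("T4.npy")
n,e=two(ray("top",232.2,183.7),ray("scene",232.5,230.3));j,f=two(ray("top",235.9,191.7),ray("scene",234.9,257))
k=T[:3,3]+.118*T[:3,2]
print("nozzle",n,e,"kinematic",k);print("joint",j,f);d=j+[0,0,.01]-n;print("d",d,"d with fixed-z", j[:2]-n[:2], "tool",T[:3,:3].T@d*1000)
print("plane", plane("top",235.9,191.7,.05),plane("scene",234.9,257,.05),plane("top",232.2,183.7,k[2]),plane("scene",232.5,230.3,k[2]))
```

```text
nozzle [0.6063 0.1974 0.1341] 0.0016048432651340223 kinematic [0.6001 0.2029 0.1451]
joint [0.6006 0.2037 0.0485] 0.001558736559156961
d [-0.0057  0.0063 -0.0757] d with fixed-z [-0.0057  0.0063] tool [-49.7673  -6.7084  57.2488]
plane [0.5999 0.2027 0.05  ] [0.5999 0.2046 0.05  ] [0.6045 0.1958 0.1451] [0.5957 0.1993 0.1451]
```

Request:
arm_command(increments=[[[-6, -1, 7], [0, 0, 0], 1], [[-13, -2, 15], [0, 0, 0], 1], [[-21, -3, 24], [0, 0, 0], 1], [[-29, -4, 33], [0, 0, 0], 1], [[-34, -4.5, 38], [0, 0, 0], 1], [[-36.6, -4.6, 41], [0, 0, 0], 1], [[-36.6, -4.6, 41], [0, 0, 0], 1], [[-36.6, -4.6, 41], [0, 0, 0], 1]])

```text
time: 9.4
tcp_pos: [0.5822, 0.1246, 0.1737]
eef_rot: [[0.119, 0.986, 0.12], [0.697, -0.169, 0.697], [0.707, 0.0, -0.707]]
force: [-0.2, -0.6, -0.3]
gripper_width: 0.0206
grip_force: 49.3
```

Run:
```python
from h import *
T=wT();np.save("T5.npy",T);o=manip.observe();print(T[:3,3],T[:3,2],o["force"],T[:3,3]+.118*T[:3,2])
I={n:manip.get_image(n) for n in("scene","top")}
for n in I: cv2.imwrite(f"pics/{n}5.png",I[n][:,:,::-1])
H=np.zeros((400,800,3),np.uint8)
f=lambda im,x,y:cv2.resize(im[y:y+40,x:x+39],(390,400),interpolation=cv2.INTER_CUBIC)
H[:,:390]=f(I["scene"],218,228);H[:,400:790]=f(I["top"],220,170)
cv2.imwrite("pics/p5.png",H[:,:,::-1])
```

```text
[0.5822 0.1246 0.1737] [ 0.12   0.697 -0.707] [-0.1725 -0.5617 -0.2626] [0.5964 0.2068 0.0903]
```

View pics/p5.png

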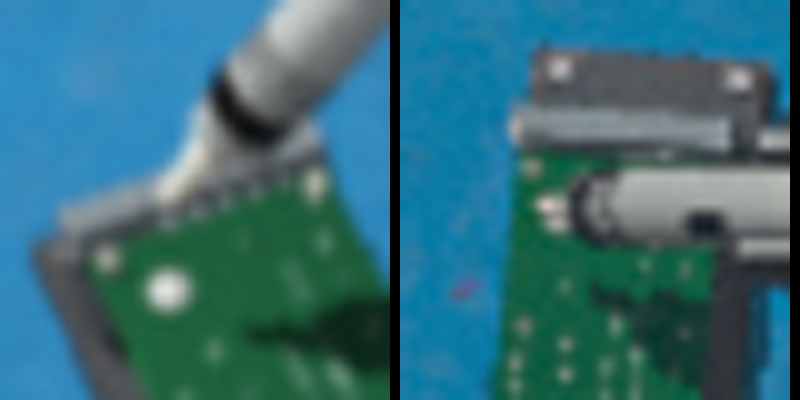

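The scene crop shows the nozzle tip at (234.6,246.8) and the joint at (234.4,256.6). The top crop shows the tip at about (234.0,190.0), just beside the joint at (235.9,191.7).

Run:
```python
from h import *
T=np.load("T5.npy")
n,e=two(ray("top",234.0,189.95),ray("scene",234.55,246.75));j,f=two(ray("top",235.8,191.75),ray("scene",234.4,256.6))
print(n,e,j,f,j-n,T[:3,:3].T@(j-n+[0,0,.01])*1000)
# kinematic xy with barrel axis: barrel end centre/collar check
for dx in(-1,0,1):print(two(ray("top",234.0+dx,189.95),ray("scene",234.55,246.75))[0],two(ray("top",234.0,189.95+dx),ray("scene",234.55,246.75))[0])
```

```text
[0.5979 0.2013 0.0876] 7.985055730954393e-06 [0.6004 0.2042 0.0502] 0.002743050669122667 [ 0.0025  0.0029 -0.0374] [-17.028   1.979  21.654]
[0.5967 0.2027 0.09  ] [0.6009 0.2013 0.0847]
[0.5979 0.2013 0.0876] [0.5979 0.2013 0.0876]
[0.5991 0.1999 0.0852] [0.5949 0.2013 0.0905]
```

Request:
arm_command(increments=[[[-4, 0.5, 5], [0, 0, 0], 1], [[-8, 1, 10], [0, 0, 0], 1], [[-12, 1.5, 15], [0, 0, 0], 1], [[-15, 2, 19], [0, 0, 0], 1], [[-17, 2, 21.5], [0, 0, 0], 1], [[-18, 2, 22.8], [0, 0, 0], 1], [[-18, 2, 22.8], [0, 0, 0], 1], [[-18, 2, 22.8], [0, 0, 0], 1]])

```text
time: 10.3
tcp_pos: [0.5846, 0.1276, 0.1447]
eef_rot: [[0.119, 0.986, 0.12], [0.697, -0.169, 0.697], [0.707, 0.0, -0.707]]
force: [-0.1, -0.2, -0.7]
gripper_width: 0.0204
grip_force: 49.3
```

Run:
```python
from h import *
T=wT();np.save("T6.npy",T);o=manip.observe();print(T[:3,3],T[:3,2],o["force"],T[:3,3]+.118*T[:3,2])
I={n:manip.get_image(n) for n in("scene","top")}
H=np.zeros((400,800,3),np.uint8)
f=lambda im,x,y:cv2.resize(im[y:y+40,x:x+39],(390,400),interpolation=cv2.INTER_CUBIC)
H[:,:390]=f(I["scene"],218,228);H[:,400:790]=f(I["top"],220,170)
cv2.imwrite("pics/p6.png",H[:,:,::-1])
```

```text
[0.5846 0.1276 0.1447] [ 0.1198  0.6969 -0.707 ] [-0.1196 -0.2258 -0.6696] [0.5987 0.2098 0.0613]
```

View pics/p6.png

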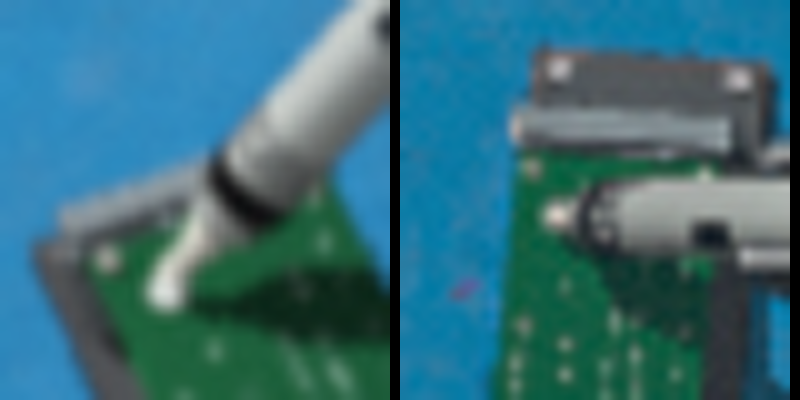

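The scene crop shows the tip merging with the joint at about (234.7,253.5), as expected at about 10 mm above it. In the top crop the tip covers the joint. I'll refine the joint's pixel position from the first pictures and compare.

Run:
```python
from h import *
def cen(n,u,v,f=None):
    im=cv2.imread(f or f"pics/{n}0.png").astype(float)[v-5:v+6,u-5:u+6];w=np.clip(im[:,:,2]-110,0,None)  # red channel: white vs green
    l=(w>0).astype(np.uint8);_,lab=cv2.connectedComponents(l);w=w*(lab==lab[5,5]);y,x=np.mgrid[v-5:v+6,u-5:u+6];return (w*x).sum()/w.sum(),(w*y).sum()/w.sum(),int((w>0).sum())
t=cen("top",236,192);s=cen("scene",235,257);print(t,s)
j,e=two(ray("top",*t[:2]),ray("scene",*s[:2]));print(j,e,plane("top",*t[:2],.05),plane("scene",*s[:2],.05))
T=np.load("T6.npy");k=T[:3,3]+.118*T[:3,2]
# predicted pixels of the kinematic nozzle minus bias, in both cameras, and of joint+10mm
for n in("top","scene"):
    c=manip.calibration(n)
    for p in(k,k+[.0015,-.0055,0],j+[0,0,.01]):
        q=c["camera_from_world"]@np.r_[p,1];K=c["mtx"];print(n,K[0,0]*q[0]/-q[2]+K[0,2],-K[1,1]*q[1]/-q[2]+K[1,2])
```

```text
(np.float64(235.50347222222223), np.float64(191.13541666666666), 6) (np.float64(234.27980132450332), np.float64(256.52649006622516), 13)
[0.602  0.2047 0.0493] 0.0012932920203422976 [0.6015 0.204  0.05  ] [0.602  0.2053 0.05  ]
top 232.78036166836588 191.31085549922327
top 234.66507494256643 190.85438211509393
top 234.7026431984856 190.376746161119
scene 232.40266302898505 255.17551217577292
scene 234.35073550421842 253.83355676414135
scene 234.01908504721365 253.89773164328113
```

Request:
arm_command(increments=[[[0, 0.7, 0], [0, 0, 0], 1], [[0, 1.3, 0], [0, 0, 0], 1], [[0, 1.3, 0], [0, 0, 0], 1], [[0, 1.3, 0], [0, 0, 0], 1], [[0, 1.3, 0], [0, 0, 0], 1], [[0, 1.3, 0], [0, 0, 0], 1], [[0, 1.3, 0], [0, 0, 0], 1], [[0, 1.3, 0], [0, 0, 0], 1]])

```text
time: 11.2
tcp_pos: [0.5857, 0.1274, 0.1445]
eef_rot: [[0.12, 0.986, 0.12], [0.697, -0.169, 0.697], [0.707, -0.0, -0.707]]
force: [-0.1, 0.7, -1.1]
gripper_width: 0.0208
grip_force: 49.3
```

```bash
python3 -c "
from workcell import manip
print(manip.hand_in())"
```

```text
the job is handed in; nothing more can be done
None
```

I handed the job in at 11.2 s with the arm holding the cocked pump at 45°, its nozzle an estimated 1 cm above the big joint (camera estimate, good to about 2 mm); hand-in returned no verdict.

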